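# Torque-check three jar caps and flag the loose ones

### The job

Check the three jars clamped in the fixture, one after another from left to right: grip the cap and lean on it in the loosening direction (counter-clockwise from above) with about 0.4 newton-metres, at least 0.3 and never more than 0.55. A sound cap holds; one that slips is loose: turn it about half a radian and leave it so. Then push the reject lever in front of each loose jar fully up towards its jar, leaving the levers of the sound jars down and the things beside the fixture where they lie.

Things in the scene. Friction and masses are not known exactly. Their poses are not given: they have to be found in the camera images.
- fixture: Aluminium base plate (330 x 360 x 12 mm) fixed to the bench. Origin on the bench under the middle jar's axis; x points away from the robot, y along the row of jars (robot's left), z up. Jars held fast at y = +110 (jar 1), 0, -110 mm (jar 3); the reject lever of each 125 mm in front (-x). A closed steel housing (60 x 60 mm, top 84 mm above the bench) stands behind, 100 mm towards +x.
- cap_1_mid (a point): Centre of the ribbed yellow plastic screw cap of jar 1 (left as the robot sees it): on the jar's upright axis, half-way up the cap. The cap is 56 mm across and 22 mm high, its top 110 mm above the bench; below it the neck of the dark-filled glass jar (48 mm across) is 10 mm high, then the jar's shoulder, 66 mm across.
- cap_1 (a joint): Turn of cap 1 about its upright axis, rad: positive = counter-clockwise from above = loosening; -0.1 to 0.06 as found. A sound cap turns freely to about 0.08, then stands fast but for a springy give (to about 0.16 at 0.5 N m; back to 0.1 when let go); a loose one slips at about 0.03 N m, keeps turning and stays where left. One or two of the three are loose, at random; it cannot be seen.
- seal_1: The hidden thread and seal inside the neck of jar 1, which hold a sound cap at 16 mm from the axis (its load in N = the loosening torque on the cap, give or take 0.03 N m of rubbing, over 0.016 m). Cannot be reached or seen. Origin on the jar's axis, 12 mm above the bench.
- flag_1 (a joint): Reject lever of jar 1, rad: 0 = down (leaning 0.5 rad towards the robot, -x of the fixture), 1.0 = fully up (leaning 0.5 rad towards the jar). It stays where it is left; moving it at the ball takes 1 to 2 N.
- flag_1_tip (a point): Centre of the black ball (26 mm across) on the reject lever of jar 1. The lever is a 10 mm steel rod, 50 mm from its pivot to the ball; the pivot is 34 mm above the bench, so the ball's centre is about 78 mm above the bench at both ends of the swing and 84 mm in mid-swing.
- cap_2_mid (a point): Centre of the ribbed yellow plastic screw cap of jar 2 (middle as the robot sees it): on the jar's upright axis, half-way up the cap. The cap is 56 mm across and 22 mm high, its top 110 mm above the bench; below it the neck of the dark-filled glass jar (48 mm across) is 10 mm high, then the jar's shoulder, 66 mm across.
- cap_2 (a joint): Turn of cap 2 about its upright axis, rad: positive = counter-clockwise from above = loosening; -0.1 to 0.06 as found. A sound cap turns freely to about 0.08, then stands fast but for a springy give (to about 0.16 at 0.5 N m; back to 0.1 when let go); a loose one slips at about 0.03 N m, keeps turning and stays where left. One or two of the three are loose, at random; it cannot be seen.
- seal_2: The hidden thread and seal inside the neck of jar 2, which hold a sound cap at 16 mm from the axis (its load in N = the loosening torque on the cap, give or take 0.03 N m of rubbing, over 0.016 m). Cannot be reached or seen. Origin on the jar's axis, 12 mm above the bench.
- flag_2 (a joint): Reject lever of jar 2, rad: 0 = down (leaning 0.5 rad towards the robot, -x of the fixture), 1.0 = fully up (leaning 0.5 rad towards the jar). It stays where it is left; moving it at the ball takes 1 to 2 N.
- flag_2_tip (a point): Centre of the black ball (26 mm across) on the reject lever of jar 2. The lever is a 10 mm steel rod, 50 mm from its pivot to the ball; the pivot is 34 mm above the bench, so the ball's centre is about 78 mm above the bench at both ends of the swing and 84 mm in mid-swing.
- cap_3_mid (a point): Centre of the ribbed yellow plastic screw cap of jar 3 (right as the robot sees it): on the jar's upright axis, half-way up the cap. The cap is 56 mm across and 22 mm high, its top 110 mm above the bench; below it the neck of the dark-filled glass jar (48 mm across) is 10 mm high, then the jar's shoulder, 66 mm across.
- cap_3 (a joint): Turn of cap 3 about its upright axis, rad: positive = counter-clockwise from above = loosening; -0.1 to 0.06 as found. A sound cap turns freely to about 0.08, then stands fast but for a springy give (to about 0.16 at 0.5 N m; back to 0.1 when let go); a loose one slips at about 0.03 N m, keeps turning and stays where left. One or two of the three are loose, at random; it cannot be seen.
- seal_3: The hidden thread and seal inside the neck of jar 3, which hold a sound cap at 16 mm from the axis (its load in N = the loosening torque on the cap, give or take 0.03 N m of rubbing, over 0.016 m). Cannot be reached or seen. Origin on the jar's axis, 12 mm above the bench.
- flag_3 (a joint): Reject lever of jar 3, rad: 0 = down (leaning 0.5 rad towards the robot, -x of the fixture), 1.0 = fully up (leaning 0.5 rad towards the jar). It stays where it is left; moving it at the ball takes 1 to 2 N.
- flag_3_tip (a point): Centre of the black ball (26 mm across) on the reject lever of jar 3. The lever is a 10 mm steel rod, 50 mm from its pivot to the ball; the pivot is 34 mm above the bench, so the ball's centre is about 78 mm above the bench at both ends of the swing and 84 mm in mid-swing.
- spare_cap_mid (a point): Centre of a spare yellow cap (56 mm across, 22 mm high) lying loose on the bench to the left of the fixture; leave alone.
- full_jar_mid (a point): Centre of a loose capped jar (66 mm across, 100 mm high) on the bench to the right of the fixture; leave alone.
- spanner_grip (a point): Point on the handle of a loose spanner (160 mm long) lying on the bench to the right of the fixture; leave alone.

How it is judged:
By the outcome, as a careful person would: the job done as asked, in the order asked, and still so for the second after the job is handed in, with the robot touching nothing.
It also fails if it takes over 72 s, if anything falls off the work surface, if the arm or the gripper's body presses on something with over 40 N, if the wrist force passes 120 N, or if a joint passes its speed limit or range.

### The arm

A 6-joint arm with a two-finger parallel gripper is mounted at the origin on the work surface. World frame = base frame: x ahead of the robot, y to its left, z up, the work surface at z = 0. Lengths are in m, angles in rad, forces in N, time in s.
With the tool pointing down it reaches from about 0.275 to 0.825 m from the base axis. Payload 4.9 kg.
Tool frame: the origin (TCP) lies at the very end of the fingers, on their centre line; the grasp point (between the pads) lies 19 mm behind it (tcp_to_grasp is the distance from the TCP to the grasp point, in m); z points along the fingers, y is the direction in which the jaws open and shut (so a half turn about z gives the same grasp; the last joint's range is limited). The gripper opens to 85 mm and grips with 20 to 120 N. Pads are 22 mm wide; open, the fingers measure 114 mm over their backs; the gripper's body (76 mm by 85 mm) begins 54 mm behind the grasp point. The pads swing forward as they close: fully open they stand 13 mm farther back than shut.
Start: joints at [0.996, 0.326, -0.193, 1.052, 0, 1.437], TCP at [0.235, 0.497, 0.231] pointing down, gripper open.
Joint ranges: [-2.65, 2.65], [-0.97, 1.79], [-1.3, 1.35], [-1.93, 2.1], [-1.47, 1.37], [-3.14, 3.14]. Speed limits (rad/s): [2.57, 2.57, 3.14, 3.14, 3.14, 3.14].

### API

Orientations are given as a 3x3 rotation matrix whose columns are the frame's x, y, z axes.
In Python, from cell import sense, grab_frame, sign_off, tcp_to_grasp gives the robot as it stands.
- The arm moves only by the tool send_rows, never from a script. Its argument "moves" is a list that holds one entry, the list of rows, each a list of 5 numbers: the finger opening in m, from 0 to 0.0854, then the shift along the tool's x, y, z in m, then the turn about the tool's z in degrees. In form: [[[claw, dx, dy, dz, turn], ...]]. A call has exactly 10 rows; each row shifts and turns the commanded pose from where the row before left it, along the tool's axes as they then stand; what a row does not reach is not made up. A row lasts 1/8 s, in which the tool goes at most 62.5 mm and 10.7 degrees, less where a joint would pass 70% of its speed; a pose out of reach is approached as far as the arm can. A call is refused whole if a number of a shift passes 0.0625 or a number of a turn 10.7, either way. A call with a gripper value outside its range is refused whole. The fingers move at their own pace and stop on an object; "squeeze" is the grip in N (left out, the last holds). Time passes only in rows, so rows that do not move let the fingers close, or fill a call up. It gives the time, the measured TCP pose, the force and the opening at its end, in the units of the state.
- sense(): the state, without advancing time (a new reading comes with each control period).
- grab_frame(name): name is "scene" or "top" or "wrist"; returns a dict with "img" (480x640x3 uint8, red, green, blue), "intrinsics" (3x3 intrinsics, pixels), "k1" (the pictures are not rectified: a ray, as slopes to the right and down, at radius r is drawn at 1 + k1 r^2 times it, then the intrinsics apply), "R" (3x3) and "t" (3): a world point X has camera coordinates R X + t; the wrist camera has in their place "hand_eye" (4x4, takes a point from camera to tool coordinates, whose origin is the TCP and whose axes are the flange's). Camera axes: x right, y down, z forward; pixel columns grow to the right and rows downward; lengths in m; the calibration is good to about 2 mm. A picture is of the moment at which its call begins: read the wrist's pose just before it. There is no depth.
- sign_off(): hands the job in, once; it reports no verdict.
The state is a dict: "clock": time; "qpos": joint angles; "qvel": joint speeds; "effort": joint torques, N m; "eef_pos": TCP position; "orientation": TCP orientation; "force": force on the tool from outside, world axes, zero at the start; "torque": the same for the moment, N m; "width": finger opening in m.
Only numpy, scipy, OpenCV 4.12 (cv2) and the standard library are available. Lean on these libraries where they do the work, as an engineer would, in place of code of your own. Each camera call takes 0.05 s, during which the arm holds its last target. There are 200 camera calls.

## Working session

There is one attempt and no reset: what is moved stays moved. The work goes in short steps, Python scripts to look and compute and a tool call to move; the robot and the scene stay as the last step left them, time stands still between calls to the robot, and variables do not carry over. Pictures are saved under pics/ and viewed, about 8 in all and at most 12, crops included, and the job is handed in when it is done.

Besides the shell and the picture viewer there is one more tool, called after "Call:" in YAML: its name, and indented under it one key for each argument. send_rows: Moves the arm, as the interface text tells. Its arguments: {"type":"object","properties":{"moves":{"type":"array"},"squeeze":{"type":"number"}},"required":["moves"]}

```bash
mkdir -p pics; ls
python3 - <<'E'
from cell import sense, grab_frame, tcp_to_grasp
import cv2,numpy as np
s=sense(); print({k:np.round(v,3).tolist() for k,v in s.items()}, tcp_to_grasp)
ims=[]
for n in("scene","top"):
    f=grab_frame(n); cv2.imwrite(f"pics/{n}0.png",f["img"][:,:,::-1]); print(n,f["intrinsics"],f["k1"],f["R"],f["t"])
    np.savez(f"{n}0.npz",**f)
E
```

```text
pics
{'clock': 0.0, 'qpos': [0.996, 0.327, -0.194, 1.052, -0.0, 1.437], 'qvel': [0.002, 0.001, -0.001, -0.001, 0.0, 0.0], 'effort': [0.003, -44.34, 26.244, 0.015, 0.0, 0.0], 'eef_pos': [0.234, 0.497, 0.23], 'orientation': [[-0.904, 0.427, -0.001], [0.427, 0.904, -0.001], [0.0, -0.002, -1.0]], 'force': [0.123, 0.125, 0.881], 'torque': [-0.049, 0.052, -0.024], 'width': 0.085} 0.0187
scene [[622.81835056   0.         322.74395836]
 [  0.         622.81835056 247.43067413]
 [  0.           0.           1.        ]] -0.0012135446637168486 [[-0.88861753  0.45861338  0.00571409]
 [ 0.33264377  0.65301377 -0.68038308]
 [-0.31576416 -0.60269957 -0.73283437]] [ 0.52946935 -0.15021933  1.44009811]
top [[546.43176793   0.         322.61780117]
 [  0.         546.43176793 239.78423925]
 [  0.           0.           1.        ]] -0.14363776524892397 [[-0.00617436 -0.99991347 -0.01161624]
 [-0.98493738  0.00808844 -0.17272211]
 [ 0.17280112  0.01037482 -0.9849021 ]] [0.0205118  0.59968761 0.99015339]
```

View pics/top0.png

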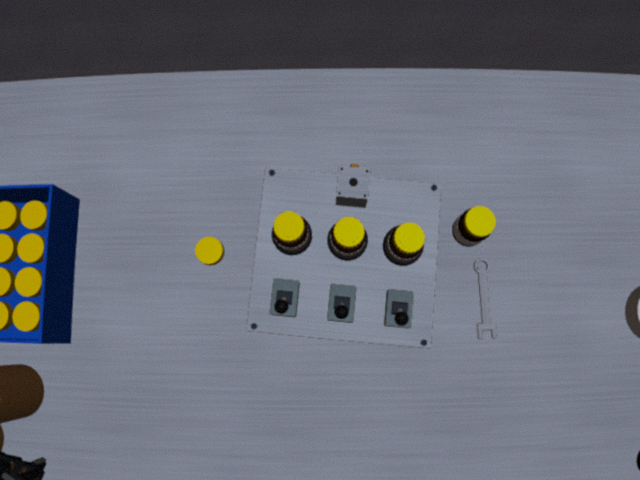

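View pics/scene0.png

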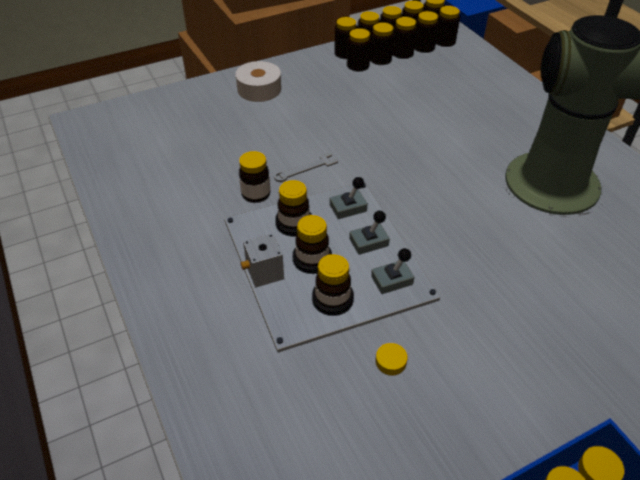

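The top view shows the fixture caps at about (290,227), (349,234) and (409,240), with the lever balls at about (282,306), (341,311) and (401,318). The levers are down and there is clutter on both sides. The scene view agrees.

```bash
cat > h.py <<'E'
import numpy as np,cv2
def rays(f,px,R=None,t=None):
    K=f["intrinsics"];k=float(f["k1"]);px=np.atleast_2d(px).astype(float)
    d=np.c_[(px[:,0]-K[0,2])/K[0,0],(px[:,1]-K[1,2])/K[1,1]]
    u=d.copy()
    for _ in range(20): u=d/(1+k*(u**2).sum(1,keepdims=True))
    R=f["R"] if R is None else R; t=f["t"] if t is None else t
    return -R.T@t, np.c_[u,np.ones(len(u))]@R
def plane(f,px,z,R=None,t=None):
    C,D=rays(f,px,R,t); return C+D*((z-C[2])/D[:,2])[:,None]
def blobs(img,kind,amin):
    hsv=cv2.cvtColor(img,cv2.COLOR_RGB2HSV)
    m=cv2.inRange(hsv,(18,150,90),(38,255,255)) if kind=="y" else cv2.inRange(hsv,(0,0,0),(179,255,35))
    n,_,st,c=cv2.connectedComponentsWithStats(m)
    return [(c[i],st[i]) for i in range(1,n) if st[i,4]>=amin]
def wrist_Rt(f,s):
    H=np.array(f["hand_eye"]);T=np.eye(4);T[:3,:3]=s["orientation"];T[:3,3]=s["eef_pos"]
    W=np.linalg.inv(T@H); return W[:3,:3],W[:3,3]
E
python3 - <<'E'
from h import *
f={}
for n in("scene","top"):
    f[n]=dict(np.load(n+"0.npz")); print(n,"C",-f[n]["R"].T@f[n]["t"])
    for c,st in blobs(f[n]["img"],"y",200):
        print(np.round(c,1),st,np.round(plane(f[n],c,.099)[0],4))
for c,st in blobs(f["top"]["img"],"k",60):
    if 240<c[0]<440: print("k",np.round(c,1),st,np.round(plane(f["top"],c,.078)[0],4))
P=plane(f["top"],[(271,173),(434,187),(424,342),(254,326)],.012);print("screws",P.round(4))
E
```

```text
scene C [0.97519665 0.72322007 0.95012127]
[252.2 159.6] [239 151  27  18 375] [ 0.6253 -0.2738  0.099 ]
[292.3 189.2] [279 180  28  19 417] [ 0.5895 -0.1492  0.099 ]
[311.2 225.1] [297 215  30  21 500] [ 0.6013 -0.0392  0.099 ]
[332.9 265.6] [318 254  31  24 596] [0.6127 0.0716 0.099 ]
[391.3 356.2] [376 343  32  27 677] [0.6196 0.285  0.099 ]
[602.3 463.7] [ 582  446   42   34 1140] [0.4476 0.5736 0.099 ]
[564.3 473.8] [547 466  39  14 395] [0.5056 0.5602 0.099 ]
top C [0.41968178 0.00538682 1.07902173]
[  7.  214.3] [  0 201  17  29 403] [0.6473 0.6327 0.099 ]
[ 33.2 214.2] [ 20 200  27  29 599] [0.6465 0.5754 0.099 ]
[479.6 220.9] [465 206  30  31 730] [ 0.6247 -0.2748  0.099 ]
[288.5 226.2] [273 212  32  30 726] [0.6174 0.078  0.099 ]
[348.5 231.8] [333 217  32  31 736] [ 0.606  -0.0317  0.099 ]
[408.8 237.5] [394 223  30  30 726] [ 0.5946 -0.1416  0.099 ]
[  5.5 247.4] [  0 234  14  29 320] [0.5817 0.6291 0.099 ]
[ 30.4 247.7] [ 17 234  27  29 608] [0.5808 0.5753 0.099 ]
[208.7 250.2] [195 237  29  28 591] [0.574  0.2244 0.099 ]
[  4.3 280.8] [  0 268  12  28 248] [0.5168 0.6259 0.099 ]
[ 27.8 281.5] [ 14 268  28  29 622] [0.5158 0.5754 0.099 ]
[ 25.6 316. ] [ 12 302  27  29 636] [0.4507 0.5754 0.099 ]
k [294.3 242.5] [273 220  38  35 318] [0.5906 0.0686 0.078 ]
k [346.4 244.5] [329 228  38  25 169] [ 0.586  -0.0282  0.078 ]
k [397.2 251.2] [383 228  39  37 373] [ 0.5726 -0.1223  0.078 ]
k [344.1 252.4] [328 237  38  23 144] [ 0.5712 -0.0238  0.078 ]
k [281.2 305.6] [275 299  15  14 146] [0.4737 0.0925 0.078 ]
k [341. 311.] [335 305  13  13 144] [ 0.4633 -0.0167  0.078 ]
k [400.7 317.6] [393 312  15  13 146] [ 0.4502 -0.1255  0.078 ]
screws [[ 0.7458  0.1208  0.012 ]
 [ 0.7137 -0.2098  0.012 ]
 [ 0.4045 -0.1783  0.012 ]
 [ 0.4379  0.151   0.012 ]]
```

Call:
send_rows:
  moves:
    - [[0.085, -0.05, -0.021, -0.006, 0], [0.085, -0.05, -0.021, -0.006, 0], [0.085, -0.05, -0.021, -0.006, 0], [0.085, -0.05, -0.021, -0.006, 0], [0.085, -0.05, -0.021, -0.006, 0], [0.085, -0.05, -0.021, -0.006, 0], [0.085, -0.05, -0.021, -0.006, 0], [0.085, -0.05, -0.021, -0.006, 0], [0.085, -0.05, -0.021, -0.006, 0], [0.085, -0.05, -0.021, -0.006, 0]]
  squeeze: 70

```text
clock: 1.35
eef_pos: [0.598, 0.0927, 0.291]
orientation: [[-0.904, 0.427, -0.001], [0.427, 0.904, 0.0], [0.001, -0.0, -1.0]]
force: [0.8, 0.8, 0.3]
width: 0.0849
```

```bash
cat > look.py <<'E'
import sys
from h import *
from cell import sense,grab_frame
n=sys.argv[1]
s=sense(); f=grab_frame("wrist"); cv2.imwrite(f"pics/{n}.png",f["img"][:,:,::-1])
R,t=wrist_Rt(f,s); print("he",np.round(f["hand_eye"],3).tolist(),"cam",(-R.T@t).round(3))
print(s["clock"],np.round(s["eef_pos"],4),np.round(s["orientation"],3).tolist(),s["width"])
for c,st in blobs(f["img"],"y",800): print(np.round(c,1),st,np.round(plane(f,c,.110,R,t)[0],4))
for c,st in blobs(f["img"],"k",400): print("k",np.round(c,1),st,np.round(plane(f,c,.078,R,t)[0],4))
np.savez(n+".npz",R_=R,t_=t,**f)
E
python3 look.py w1
```

```text
he [[0.0, -0.956, -0.293, 0.075], [1.0, 0.0, 0.001, 0.001], [-0.001, -0.293, 0.956, -0.142], [0.0, 0.0, 0.0, 1.0]] cam [0.53  0.126 0.433]
1.35 [0.598  0.0927 0.291 ] [[-0.904, 0.427, -0.001], [0.427, 0.904, 0.0], [0.001, -0.0, -1.0]] 0.08489979868856533
[436.7 133.8] [ 412  110   50   49 1927] [0.5729 0.218  0.11  ]
[316.4 236.3] [ 288  208   58   57 2566] [0.6126 0.0818 0.11  ]
[212.9 271.7] [ 184  245   59   54 2378] [ 0.6018 -0.026   0.11  ]
[117.9 304.4] [  91  278   56   52 2099] [ 0.5912 -0.1341  0.11  ]
[ 43.  364.1] [  22  345   47   42 1286] [ 0.6161 -0.2574  0.11  ]
k [265.1  89.8] [253  77  25  27 465] [0.4714 0.0953 0.078 ]
k [160.4 132.2] [148 121  25  24 445] [ 0.461  -0.0144  0.078 ]
k [ 64.5 169.4] [ 51 159  28  22 444] [ 0.4478 -0.1233  0.078 ]
k [234.1 244. ] [205 232  48  39 507] [ 0.5913 -0.0047  0.078 ]
k [146.9 279. ] [116 263  50  43 680] [ 0.5853 -0.1119  0.078 ]
k [316.1 422.1] [    0   305   640   175 50547] [ 0.8404 -0.0279  0.078 ]
```

Call:
send_rows:
  moves:
    - [[0.085, -0.011, -0.002, 0.025, 0], [0.085, -0.011, -0.002, 0.025, 0], [0.085, 0, 0, 0.025, 0], [0.085, 0, 0, 0.025, 0], [0.085, 0, 0, 0.025, 0], [0.085, 0, 0, 0.025, 0], [0.085, 0, 0, 0.025, 0], [0.085, 0, 0, 0.025, 0], [0.085, 0, 0, 0.007, 0], [0.085, 0, 0, 0, 0]]
  squeeze: 60

```text
clock: 2.65
eef_pos: [0.6151, 0.0813, 0.084]
orientation: [[-0.904, 0.427, -0.001], [0.427, 0.904, -0.0], [0.001, -0.001, -1.0]]
force: [0.1, -0.2, 0.3]
width: 0.0852
```

```bash
cat > st.py <<'E'
from cell import sense
import numpy as np
s=sense();R=np.array(s["orientation"])
print("t%.2f"%s["clock"],"pos",np.round(s["eef_pos"],4),"jaw deg %.2f"%np.degrees(np.arctan2(R[1,1],R[0,1])),"w %.4f"%s["width"])
print("F",np.round(s["force"],2),"Ftool",np.round(R.T@s["force"],2),"M",np.round(s["torque"],3),"eff6",np.round(s["effort"],3)[5],"q",np.round(s["qpos"],3))
E
python3 st.py; python3 look.py w2
```

```text
t2.65 pos [0.6151 0.0813 0.084 ] jaw deg 64.75 w 0.0852
F [ 0.08 -0.15  0.26] Ftool [-0.13 -0.1  -0.26] M [ 0.035 -0.019 -0.02 ] eff6 0.001 q [ 0.013  0.581 -0.189  0.802 -0.     0.453]
he [[0.0, -0.956, -0.293, 0.075], [1.0, 0.0, 0.001, 0.001], [-0.001, -0.293, 0.956, -0.142], [0.0, 0.0, 0.0, 1.0]] cam [0.548 0.114 0.226]
2.65 [0.6151 0.0813 0.084 ] [[-0.904, 0.427, -0.001], [0.427, 0.904, -0.0], [0.001, -0.001, -1.0]] 0.08522736026081033
[557.   98.4] [ 500   46  110  103 8493] [0.5684 0.1861 0.11  ]
[316.9 333.6] [  245   259   143   142 15051] [0.6111 0.0825 0.11  ]
[ 63.5 369.6] [  10  338  123   80 3234] [ 0.5838 -0.0168  0.11  ]
k [337.6 217.4] [271 199 111  67 463] [0.5814 0.106  0.078 ]
k [320.  240.6] [261 230 113  36 732] [0.5875 0.0948 0.078 ]
k [308.6 415.8] [    0   255   640   225 51827] [0.6712 0.0486 0.078 ]
k [ 31.1 321.5] [   0  304   68   45 1659] [ 0.5646 -0.0506  0.078 ]
```

Call:
send_rows:
  moves:
    - [[0.085, -0.002, -0.001, 0, 0], [0.07, 0, 0, 0, 0], [0.06, 0, 0, 0, 0], [0.05, 0, 0, 0, 0], [0.045, 0, 0, 0, 0], [0.045, 0, 0, 0, 0], [0.045, 0, 0, 0, 0], [0.045, 0, 0, 0, 0], [0.045, 0, 0, 0, 0], [0.045, 0, 0, 0, 0]]
  squeeze: 60

```text
clock: 3.95
eef_pos: [0.6166, 0.0782, 0.0853]
orientation: [[-0.904, 0.427, 0.0], [0.427, 0.904, -0.003], [-0.001, -0.002, -1.0]]
force: [-2.8, -2.3, 5.7]
width: 0.0541
```

```bash
python3 st.py
```

```text
t3.95 pos [0.6166 0.0782 0.0853] jaw deg 64.71 w 0.0541
F [-2.77 -2.31  5.7 ] Ftool [ 1.51 -3.28 -5.69] M [-0.774  0.616 -0.009] eff6 0.034 q [ 0.009  0.581 -0.185  0.805 -0.003  0.45 ]
```

Call:
send_rows:
  moves:
    - [[0.045, 0, 0, 0, -1], [0.045, 0, 0, 0, -1], [0.045, 0, 0, 0, -1], [0.045, 0, 0, 0, -1], [0.045, 0, 0, 0, 0], [0.045, 0, 0, 0, 0], [0.045, 0, 0, 0, 0], [0.045, 0, 0, 0, 0], [0.045, 0, 0, 0, 0], [0.045, 0, 0, 0, 0]]

```text
clock: 5.2
eef_pos: [0.6166, 0.0782, 0.0853]
orientation: [[-0.932, 0.363, 0.0], [0.363, 0.932, -0.003], [-0.001, -0.002, -1.0]]
force: [-3.0, -3.3, 6.1]
width: 0.0543
```

```bash
python3 st.py
```

```text
t5.20 pos [0.6166 0.0782 0.0853] jaw deg 68.71 w 0.0543
F [-3.02 -3.31  6.07] Ftool [ 1.6  -4.19 -6.06] M [-0.716  0.621  0.046] eff6 0.034 q [ 0.009  0.581 -0.185  0.805 -0.003  0.38 ]
```

Call:
send_rows:
  moves:
    - [[0.045, 0, 0, 0, -1], [0.045, 0, 0, 0, -1], [0.045, 0, 0, 0, -1], [0.045, 0, 0, 0, -1], [0.045, 0, 0, 0, 0], [0.045, 0, 0, 0, 0], [0.045, 0, 0, 0, 0], [0.045, 0, 0, 0, 0], [0.045, 0, 0, 0, 0], [0.045, 0, 0, 0, 0]]

```text
clock: 6.45
eef_pos: [0.6167, 0.0783, 0.0853]
orientation: [[-0.955, 0.297, 0.0], [0.297, 0.955, -0.002], [-0.001, -0.002, -1.0]]
force: [-2.7, -3.4, 5.9]
width: 0.0544
```

```bash
python3 st.py
```

```text
t6.45 pos [0.6167 0.0783 0.0853] jaw deg 72.72 w 0.0544
F [-2.74 -3.35  5.93] Ftool [ 1.61 -4.03 -5.92] M [-0.669  0.642  0.059] eff6 0.034 q [ 0.009  0.581 -0.185  0.805 -0.002  0.311]
```

Call:
send_rows:
  moves:
    - [[0.045, 0, 0, 0, -1], [0.045, 0, 0, 0, -1], [0.045, 0, 0, 0, -1], [0.045, 0, 0, 0, -1], [0.045, 0, 0, 0, 0], [0.045, 0, 0, 0, 0], [0.045, 0, 0, 0, 0], [0.045, 0, 0, 0, 0], [0.045, 0, 0, 0, 0], [0.045, 0, 0, 0, 0]]

```text
clock: 7.7
eef_pos: [0.6167, 0.0784, 0.0853]
orientation: [[-0.973, 0.23, 0.0], [0.23, 0.973, -0.002], [-0.001, -0.002, -1.0]]
force: [-2.1, -1.7, 6.3]
width: 0.0545
```

```bash
python3 st.py
```

```text
t7.70 pos [0.6167 0.0784 0.0853] jaw deg 76.72 w 0.0545
F [-2.11 -1.71  6.34] Ftool [ 1.65 -2.16 -6.34] M [-0.742  0.579  0.069] eff6 0.033 q [ 0.009  0.581 -0.185  0.805 -0.002  0.241]
```

Call:
send_rows:
  moves:
    - [[0.045, 0, 0, 0, -1], [0.045, 0, 0, 0, -1], [0.045, 0, 0, 0, -1], [0.045, 0, 0, 0, 0], [0.045, 0, 0, 0, 0], [0.045, 0, 0, 0, 0], [0.045, 0, 0, 0, 0], [0.045, 0, 0, 0, 0], [0.045, 0, 0, 0, 0], [0.045, 0, 0, 0, 0]]

```text
clock: 8.95
eef_pos: [0.6167, 0.0785, 0.0853]
orientation: [[-0.984, 0.178, 0.0], [0.178, 0.984, -0.002], [-0.001, -0.002, -1.0]]
force: [-2.5, -3.0, 6.2]
width: 0.0543
```

```bash
python3 st.py; python3 look.py w3
```

```text
t8.95 pos [0.6167 0.0785 0.0853] jaw deg 79.72 w 0.0543
F [-2.46 -3.01  6.15] Ftool [ 1.88 -3.42 -6.15] M [-0.633  0.615  0.051] eff6 0.033 q [ 0.009  0.581 -0.185  0.805 -0.002  0.188]
he [[0.0, -0.956, -0.293, 0.075], [1.0, 0.0, 0.001, 0.001], [-0.001, -0.293, 0.956, -0.142], [0.0, 0.0, 0.0, 1.0]] cam [0.543 0.093 0.227]
8.95 [0.6167 0.0785 0.0853] [[-0.984, 0.178, 0.0], [0.178, 0.984, -0.002], [-0.001, -0.002, -1.0]] 0.05427571930651518
[580.  161.1] [ 527  116  106   93 7767] [0.566  0.1762 0.11  ]
[321.7 323. ] [  250   251   145   142 15965] [0.6095 0.0811 0.11  ]
[ 63.7 333.3] [    0   269   141   136 14209] [ 0.5972 -0.0187  0.11  ]
k [184.4 236.1] [117 207  97  89 909] [0.5746 0.0257 0.078 ]
k [ 26.1 245.6] [  0 223  51  49 882] [ 0.5657 -0.0489  0.078 ]
k [324.2 232.5] [272 223 105  32 510] [0.584  0.0868 0.078 ]
k [143.5 271.2] [  79  240   96   95 1451] [0.5874 0.0021 0.078 ]
k [121.5 289.7] [ 79 265  67  66 672] [ 0.5944 -0.0114  0.078 ]
k [319.5 424.2] [    0   294   640   186 49286] [0.6876 0.0658 0.078 ]
```

View pics/w3.png

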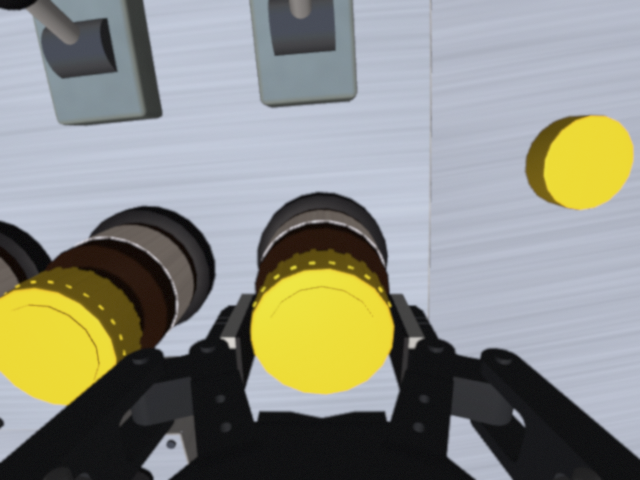

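Call:
send_rows:
  moves:
    - [[0.045, 0, 0, 0, -2], [0.045, 0, 0, 0, -2], [0.045, 0, 0, 0, -2], [0.045, 0, 0, 0, -2], [0.045, 0, 0, 0, -2], [0.045, 0, 0, 0, -2], [0.045, 0, 0, 0, -2], [0.045, 0, 0, 0, 0], [0.045, 0, 0, 0, 0], [0.045, 0, 0, 0, 0]]

```text
clock: 10.25
eef_pos: [0.6168, 0.0787, 0.0853]
orientation: [[-0.998, -0.065, 0.0], [-0.065, 0.998, -0.002], [-0.0, -0.002, -1.0]]
force: [-2.6, -1.8, 5.7]
width: 0.0545
```

```bash
python3 st.py
```

```text
t10.25 pos [0.6168 0.0787 0.0853] jaw deg 93.73 w 0.0545
F [-2.61 -1.83  5.75] Ftool [ 2.72 -1.67 -5.75] M [-0.5    0.522  0.029] eff6 0.032 q [ 0.009  0.581 -0.185  0.805 -0.002 -0.056]
```

Call:
send_rows:
  moves:
    - [[0.06, 0, 0, 0, 0], [0.07, 0, 0, 0, 0], [0.085, 0, 0, 0, 0], [0.085, 0, 0, 0, 0], [0.085, 0, 0, 0, 0], [0.085, 0, 0, -0.01, 0], [0.085, 0, 0, -0.02, 0], [0.085, 0, 0, -0.03, 0], [0.085, 0, 0, -0.01, 0], [0.085, 0, 0, 0, 0]]

```text
clock: 11.5
eef_pos: [0.6174, 0.0795, 0.1551]
orientation: [[-0.998, -0.065, 0.002], [-0.065, 0.998, 0.0], [-0.002, -0.0, -1.0]]
force: [-0.8, 0.2, -0.5]
width: 0.085
```

```bash
python3 st.py; python3 look.py w4
```

```text
t11.50 pos [0.6174 0.0795 0.1551] jaw deg 93.75 w 0.0850
F [-0.84  0.19 -0.52] Ftool [0.83 0.25 0.52] M [-0.01  -0.033  0.041] eff6 0.0 q [ 0.009  0.513 -0.105  0.951  0.    -0.056]
he [[0.0, -0.956, -0.293, 0.075], [1.0, 0.0, 0.001, 0.001], [-0.001, -0.293, 0.956, -0.142], [0.0, 0.0, 0.0, 1.0]] cam [0.542 0.076 0.297]
11.5 [0.6174 0.0795 0.1551] [[-0.998, -0.065, 0.002], [-0.065, 0.998, 0.0], [-0.002, -0.0, -1.0]] 0.08496065103342272
[523.2 203.6] [ 485  170   75   67 3793] [0.5711 0.1875 0.11  ]
[130.1 232.5] [  80  183  103   98 7373] [ 0.6015 -0.0269  0.11  ]
[320.6 262.8] [ 273  216   96   94 7011] [0.6123 0.0799 0.11  ]
k [365.2  11.6] [344   0  44  27 910] [0.4763 0.0955 0.078 ]
k [ 72.2 165.4] [  18  134   86   97 1463] [ 0.5703 -0.0778  0.078 ]
k [ 27.6 189.8] [   0  145   55   92 2568] [ 0.5873 -0.11    0.078 ]
k [214.7 183.9] [154 156  82  80 482] [0.5767 0.0118 0.078 ]
k [185.5 203.4] [ 132  170   78   91 1893] [ 0.5901 -0.007   0.078 ]
k [333.4 206.7] [ 284  179   85   62 1043] [0.5863 0.0862 0.078 ]
k [321.7 423.4] [    0   304   640   176 49126] [0.7578 0.0901 0.078 ]
```

Call:
send_rows:
  moves:
    - [[0.085, 0.006, -0.037, 0, 0], [0.085, 0.006, -0.037, 0, 0], [0.085, 0.007, -0.036, 0, 0], [0.085, 0, 0, 0, 9], [0.085, 0, 0, 0, 9], [0.085, 0, 0, 0.01, 9], [0.085, 0, 0, 0.02, 0], [0.085, 0, 0, 0.02, 0], [0.085, 0, 0, 0.021, 0], [0.085, 0, 0, 0, 0]]

```text
clock: 12.8
eef_pos: [0.6025, -0.0312, 0.0804]
orientation: [[-0.919, 0.395, -0.006], [0.395, 0.919, 0.001], [0.006, -0.001, -1.0]]
force: [-0.1, 1.3, -0.4]
width: 0.0847
```

```bash
python3 st.py
```

```text
t12.80 pos [ 0.6025 -0.0312  0.0804] jaw deg 66.74 w 0.0847
F [-0.1   1.26 -0.44] Ftool [0.58 1.12 0.44] M [ 0.018 -0.063 -0.001] eff6 0.0 q [-0.174  0.561 -0.237  0.779 -0.     0.232]
```

Call:
send_rows:
  moves:
    - [[0.085, 0, 0, 0, 0], [0.085, 0, 0, 0, 0], [0.07, 0, 0, 0, 0], [0.06, 0, 0, 0, 0], [0.05, 0, 0, 0, 0], [0.045, 0, 0, 0, 0], [0.045, 0, 0, 0, 0], [0.045, 0, 0, 0, 0], [0.045, 0, 0, 0, 0], [0.045, 0, 0, 0, 0]]

```text
clock: 14.05
eef_pos: [0.6054, -0.0312, 0.0842]
orientation: [[-0.919, 0.395, 0.001], [0.395, 0.919, 0.001], [-0.001, 0.001, -1.0]]
force: [-1.1, 1.2, 5.3]
width: 0.0541
```

```bash
python3 st.py
```

```text
t14.05 pos [ 0.6054 -0.0312  0.0842] jaw deg 66.76 w 0.0541
F [-1.13  1.19  5.32] Ftool [ 1.5   0.65 -5.32] M [ 0.369  0.246 -0.045] eff6 -0.031 q [-0.174  0.556 -0.233  0.78   0.001  0.232]
```

Call:
send_rows:
  moves:
    - [[0.045, 0, 0, 0, -1], [0.045, 0, 0, 0, -1], [0.045, 0, 0, 0, -1], [0.045, 0, 0, 0, -1], [0.045, 0, 0, 0, 0], [0.045, 0, 0, 0, 0], [0.045, 0, 0, 0, 0], [0.045, 0, 0, 0, 0], [0.045, 0, 0, 0, 0], [0.045, 0, 0, 0, 0]]

```text
clock: 15.3
eef_pos: [0.6055, -0.0312, 0.0842]
orientation: [[-0.944, 0.329, 0.001], [0.329, 0.944, 0.001], [-0.001, 0.001, -1.0]]
force: [-1.2, 1.0, 5.4]
width: 0.054
```

```bash
python3 st.py
```

```text
t15.30 pos [ 0.6055 -0.0312  0.0842] jaw deg 70.77 w 0.0540
F [-1.16  0.95  5.38] Ftool [ 1.4   0.52 -5.38] M [0.428 0.257 0.025] eff6 0.028 q [-0.174  0.556 -0.233  0.78   0.001  0.162]
```

Call:
send_rows:
  moves:
    - [[0.045, 0, 0, 0, -1], [0.045, 0, 0, 0, -1], [0.045, 0, 0, 0, -1], [0.045, 0, 0, 0, -1], [0.045, 0, 0, 0, 0], [0.045, 0, 0, 0, 0], [0.045, 0, 0, 0, 0], [0.045, 0, 0, 0, 0], [0.045, 0, 0, 0, 0], [0.045, 0, 0, 0, 0]]

```text
clock: 16.55
eef_pos: [0.6055, -0.031, 0.0842]
orientation: [[-0.965, 0.263, 0.001], [0.263, 0.965, 0.001], [-0.001, 0.001, -1.0]]
force: [-1.4, 1.5, 5.5]
width: 0.0543
```

```bash
python3 st.py
```

```text
t16.55 pos [ 0.6055 -0.031   0.0842] jaw deg 74.77 w 0.0543
F [-1.38  1.52  5.53] Ftool [ 1.72  1.11 -5.53] M [0.448 0.202 0.004] eff6 0.028 q [-0.174  0.556 -0.233  0.78   0.001  0.092]
```

Call:
send_rows:
  moves:
    - [[0.045, 0, 0, 0, -1], [0.045, 0, 0, 0, -1], [0.045, 0, 0, 0, -1], [0.045, 0, 0, 0, -1], [0.045, 0, 0, 0, 0], [0.045, 0, 0, 0, 0], [0.045, 0, 0, 0, 0], [0.045, 0, 0, 0, 0], [0.045, 0, 0, 0, 0], [0.045, 0, 0, 0, 0]]

```text
clock: 17.8
eef_pos: [0.6055, -0.031, 0.0842]
orientation: [[-0.981, 0.195, 0.001], [0.195, 0.981, 0.001], [-0.001, 0.001, -1.0]]
force: [-0.7, 1.9, 5.1]
width: 0.0546
```

```bash
python3 st.py
```

```text
t17.80 pos [ 0.6055 -0.031   0.0842] jaw deg 78.77 w 0.0546
F [-0.69  1.86  5.08] Ftool [ 1.03  1.7  -5.08] M [ 0.493  0.21  -0.03 ] eff6 0.028 q [-0.173  0.556 -0.233  0.78   0.001  0.022]
```

Call:
send_rows:
  moves:
    - [[0.045, 0, 0, 0, -1], [0.045, 0, 0, 0, -1], [0.045, 0, 0, 0, -1], [0.045, 0, 0, 0, 0], [0.045, 0, 0, 0, 0], [0.045, 0, 0, 0, 0], [0.045, 0, 0, 0, 0], [0.045, 0, 0, 0, 0], [0.045, 0, 0, 0, 0], [0.045, 0, 0, 0, 0]]

```text
clock: 19.05
eef_pos: [0.6056, -0.0309, 0.0842]
orientation: [[-0.99, 0.143, 0.001], [0.143, 0.99, 0.001], [-0.001, 0.001, -1.0]]
force: [-1.7, 1.9, 4.7]
width: 0.0541
```

```bash
python3 st.py
```

```text
t19.05 pos [ 0.6056 -0.0309  0.0842] jaw deg 81.78 w 0.0541
F [-1.69  1.86  4.73] Ftool [ 1.94  1.61 -4.73] M [0.529 0.24  0.069] eff6 0.027 q [-0.173  0.556 -0.233  0.78   0.002 -0.03 ]
```

Call:
send_rows:
  moves:
    - [[0.045, 0, 0, 0, -2], [0.045, 0, 0, 0, -2], [0.045, 0, 0, 0, -2], [0.045, 0, 0, 0, -2], [0.045, 0, 0, 0, -2], [0.045, 0, 0, 0, -2], [0.045, 0, 0, 0, -2], [0.045, 0, 0, 0, 0], [0.045, 0, 0, 0, 0], [0.045, 0, 0, 0, 0]]

```text
clock: 20.3
eef_pos: [0.6056, -0.0306, 0.0842]
orientation: [[-0.995, -0.101, 0.001], [-0.101, 0.995, 0.002], [-0.002, 0.002, -1.0]]
force: [-0.9, 2.5, 5.6]
width: 0.0544
```

```bash
python3 st.py
```

```text
t20.30 pos [ 0.6056 -0.0306  0.0842] jaw deg 95.79 w 0.0544
F [-0.91  2.55  5.59] Ftool [ 0.64  2.64 -5.59] M [0.716 0.212 0.029] eff6 0.026 q [-0.173  0.556 -0.233  0.78   0.002 -0.274]
```

Call:
send_rows:
  moves:
    - [[0.06, 0, 0, 0, 0], [0.07, 0, 0, 0, 0], [0.085, 0, 0, 0, 0], [0.085, 0, 0, 0, 0], [0.085, 0, 0, 0, 0], [0.085, 0, 0, -0.01, 0], [0.085, 0, 0, -0.02, 0], [0.085, 0, 0, -0.03, 0], [0.085, 0, 0, -0.01, 0], [0.085, 0, 0, 0, 0]]

```text
clock: 21.55
eef_pos: [0.6056, -0.0317, 0.1541]
orientation: [[-0.995, -0.1, 0.002], [-0.1, 0.995, -0.0], [-0.002, -0.001, -1.0]]
force: [-0.4, -0.3, -0.2]
width: 0.0852
```

```bash
python3 st.py
```

```text
t21.55 pos [ 0.6056 -0.0317  0.1541] jaw deg 95.74 w 0.0852
F [-0.39 -0.32 -0.18] Ftool [ 0.42 -0.28  0.18] M [ 0.035 -0.004 -0.006] eff6 0.0 q [-0.174  0.486 -0.153  0.929 -0.    -0.274]
```

Call:
send_rows:
  moves:
    - [[0.085, 0.0075, -0.036, 0, 0], [0.085, 0.0075, -0.036, 0, 0], [0.085, 0.0075, -0.035, 0, 0], [0.085, 0, 0, 0, 9], [0.085, 0, 0, 0, 9], [0.085, 0, 0, 0.01, 9], [0.085, 0, 0, 0.02, 0], [0.085, 0, 0, 0.02, 0], [0.085, 0, 0, 0.02, 0], [0.085, 0, 0, 0, 0]]

```text
clock: 22.8
eef_pos: [0.5911, -0.1395, 0.0805]
orientation: [[-0.932, 0.363, -0.005], [0.363, 0.932, 0.002], [0.006, -0.0, -1.0]]
force: [-0.1, -0.1, -0.4]
width: 0.0853
```

Call:
send_rows:
  moves:
    - [[0.085, 0, 0, 0, 0], [0.085, 0, 0, 0, 0], [0.07, 0, 0, 0, 0], [0.06, 0, 0, 0, 0], [0.05, 0, 0, 0, 0], [0.045, 0, 0, 0, 0], [0.045, 0, 0, 0, 0], [0.045, 0, 0, 0, 0], [0.045, 0, 0, 0, 0], [0.045, 0, 0, 0, 0]]

```text
clock: 24.05
eef_pos: [0.5935, -0.1404, 0.0841]
orientation: [[-0.932, 0.363, 0.001], [0.363, 0.932, -0.0], [-0.001, -0.0, -1.0]]
force: [-1.9, 0.5, 5.3]
width: 0.0549
```

```bash
python3 st.py
```

```text
t24.05 pos [ 0.5935 -0.1404  0.0841] jaw deg 68.74 w 0.0549
F [-1.91  0.48  5.33] Ftool [ 1.95 -0.25 -5.33] M [0.013 0.37  0.033] eff6 0.008 q [-0.353  0.562 -0.222  0.786 -0.     0.018]
```

Call:
send_rows:
  moves:
    - [[0.045, 0, 0, 0, -1], [0.045, 0, 0, 0, -1], [0.045, 0, 0, 0, -1], [0.045, 0, 0, 0, -0.5], [0.045, 0, 0, 0, 0], [0.045, 0, 0, 0, 0], [0.045, 0, 0, 0, 0], [0.045, 0, 0, 0, 0], [0.045, 0, 0, 0, 0], [0.045, 0, 0, 0, 0]]

```text
clock: 25.3
eef_pos: [0.5936, -0.1404, 0.0841]
orientation: [[-0.952, 0.305, 0.001], [0.305, 0.952, -0.0], [-0.001, -0.0, -1.0]]
force: [-0.8, -0.3, 6.3]
width: 0.0544
```

```bash
python3 st.py
```

```text
t25.30 pos [ 0.5936 -0.1404  0.0841] jaw deg 72.25 w 0.0544
F [-0.84 -0.26  6.27] Ftool [ 0.72 -0.5  -6.27] M [0.046 0.323 0.003] eff6 0.03 q [-0.353  0.562 -0.222  0.785 -0.    -0.043]
```

Call:
send_rows:
  moves:
    - [[0.045, 0, 0, 0, -1], [0.045, 0, 0, 0, -1], [0.045, 0, 0, 0, -1], [0.045, 0, 0, 0, 0], [0.045, 0, 0, 0, 0], [0.045, 0, 0, 0, 0], [0.045, 0, 0, 0, 0], [0.045, 0, 0, 0, 0], [0.045, 0, 0, 0, 0], [0.045, 0, 0, 0, 0]]

```text
clock: 26.55
eef_pos: [0.5936, -0.1404, 0.0841]
orientation: [[-0.967, 0.255, 0.001], [0.255, 0.967, -0.0], [-0.001, -0.0, -1.0]]
force: [-1.6, 1.2, 5.0]
width: 0.054
```

```bash
python3 st.py
```

```text
t26.55 pos [ 0.5936 -0.1404  0.0841] jaw deg 75.25 w 0.0540
F [-1.6   1.23  5.02] Ftool [ 1.86  0.78 -5.02] M [0.065 0.33  0.049] eff6 0.028 q [-0.353  0.563 -0.222  0.785 -0.    -0.096]
```

Call:
send_rows:
  moves:
    - [[0.045, 0, 0, 0, -1], [0.045, 0, 0, 0, -1], [0.045, 0, 0, 0, -1], [0.045, 0, 0, 0, 0], [0.045, 0, 0, 0, 0], [0.045, 0, 0, 0, 0], [0.045, 0, 0, 0, 0], [0.045, 0, 0, 0, 0], [0.045, 0, 0, 0, 0], [0.045, 0, 0, 0, 0]]

```text
clock: 27.8
eef_pos: [0.5936, -0.1404, 0.0842]
orientation: [[-0.979, 0.204, 0.001], [0.204, 0.979, -0.001], [-0.001, -0.001, -1.0]]
force: [-1.0, 0.7, 5.2]
width: 0.0544
```

```bash
python3 st.py
```

```text
t27.80 pos [ 0.5936 -0.1404  0.0842] jaw deg 78.21 w 0.0544
F [-0.98  0.68  5.17] Ftool [ 1.09  0.47 -5.17] M [-0.223  0.329 -0.231] eff6 -0.269 q [-0.353  0.562 -0.222  0.785 -0.001 -0.147]
```

Call:
send_rows:
  moves:
    - [[0.045, 0, 0, 0, -0.6], [0.045, 0, 0, 0, -0.6], [0.045, 0, 0, 0, 0], [0.045, 0, 0, 0, 0], [0.045, 0, 0, 0, 0], [0.045, 0, 0, 0, 0], [0.045, 0, 0, 0, 0], [0.045, 0, 0, 0, 0], [0.045, 0, 0, 0, 0], [0.045, 0, 0, 0, 0]]

```text
clock: 29.05
eef_pos: [0.5936, -0.1405, 0.0841]
orientation: [[-0.983, 0.184, 0.001], [0.184, 0.983, -0.001], [-0.001, -0.001, -1.0]]
force: [-1.7, 2.2, 5.0]
width: 0.0545
```

```bash
python3 st.py
```

```text
t29.05 pos [ 0.5936 -0.1405  0.0841] jaw deg 79.38 w 0.0545
F [-1.69  2.2   4.98] Ftool [ 2.07  1.84 -4.98] M [-0.449  0.336 -0.509] eff6 -0.55 q [-0.353  0.562 -0.222  0.785 -0.001 -0.167]
```

Call:
send_rows:
  moves:
    - [[0.045, 0, 0, 0, 0.5], [0.045, 0, 0, 0, 0.5], [0.045, 0, 0, 0, 0.5], [0.045, 0, 0, 0, 0.5], [0.045, 0, 0, 0, 0], [0.045, 0, 0, 0, 0], [0.045, 0, 0, 0, 0], [0.045, 0, 0, 0, 0], [0.045, 0, 0, 0, 0], [0.045, 0, 0, 0, 0]]

```text
clock: 30.3
eef_pos: [0.5936, -0.1404, 0.0841]
orientation: [[-0.976, 0.218, 0.001], [0.218, 0.976, -0.0], [-0.001, -0.0, -1.0]]
force: [-1.4, 0.6, 4.8]
width: 0.0543
```

```bash
python3 st.py
```

```text
t30.30 pos [ 0.5936 -0.1404  0.0841] jaw deg 77.43 w 0.0543
F [-1.43  0.59  4.77] Ftool [ 1.52  0.27 -4.77] M [-0.023  0.343 -0.15 ] eff6 -0.158 q [-0.353  0.562 -0.222  0.785 -0.    -0.134]
```

Call:
send_rows:
  moves:
    - [[0.06, 0, 0, 0, 0], [0.07, 0, 0, 0, 0], [0.085, 0, 0, 0, 0], [0.085, 0, 0, 0, 0], [0.085, 0, 0, 0, 0], [0.085, 0, 0, -0.01, 0], [0.085, 0, 0, -0.02, 0], [0.085, 0, 0, -0.03, 0], [0.085, 0, 0, -0.01, 0], [0.085, 0, 0, 0, -6.6]]

```text
clock: 31.55
eef_pos: [0.5941, -0.1405, 0.1545]
orientation: [[-0.995, 0.101, 0.002], [0.101, 0.995, -0.001], [-0.002, -0.001, -1.0]]
force: [-0.2, 0.4, -1.0]
width: 0.0852
```

Call:
send_rows:
  moves:
    - [[0.06, 0.0315, 0.0367, 0, 0], [0.03, 0.0315, 0.0367, 0, 0], [0.0, 0.0315, 0.0367, 0, 0], [0.0, 0.0315, 0.0367, 0, 0], [0.0, 0.0315, 0.0367, 0, 0], [0.0, 0.0315, 0.0367, 0, 0], [0.0, 0, 0, 0, 0], [0.0, 0, 0, 0, 0], [0.0, 0, 0, 0.025, 0], [0.0, 0, 0, 0.025, 0]]
  squeeze: 30

```text
clock: 32.8
eef_pos: [0.43, 0.0972, 0.1029]
orientation: [[-0.994, 0.106, 0.002], [0.106, 0.994, -0.0], [-0.002, 0.0, -1.0]]
force: [-0.2, 0.0, -0.0]
width: -0.0003
```

```bash
python3 st.py;python3 look.py w5
python3 - <<'E'
from h import *; from cell import grab_frame
f=grab_frame("top"); 
for c,st in blobs(f["img"],"k",60):
    if 240<c[0]<440 and c[1]>280: print("k",np.round(c,1),st,np.round(plane(f,c,.078)[0],4))
cv2.imwrite("pics/top5.png",f["img"][120:480,150:550,::-1])
E
```

```text
t32.80 pos [0.43   0.0972 0.1029] jaw deg 83.93 w -0.0003
F [-0.18  0.03 -0.05] Ftool [0.18 0.01 0.05] M [-0.009  0.016 -0.032] eff6 -0.0 q [ 0.055  0.269 -0.649  0.651 -0.     0.161]
he [[0.0, -0.956, -0.293, 0.075], [1.0, 0.0, 0.001, 0.001], [-0.001, -0.293, 0.956, -0.142], [0.0, 0.0, 0.0, 1.0]] cam [0.355 0.106 0.245]
32.8 [0.43   0.0972 0.1029] [[-0.994, 0.106, 0.002], [0.106, 0.994, -0.0], [-0.002, 0.0, -1.0]] -0.0002901408297955536
k [300.2 420.7] [    0   303   619   177 50258] [0.5154 0.0767 0.078 ]
k [125.8 356.7] [ 101  336   49   44 1602] [ 0.4617 -0.0151  0.078 ]
k [286.6 325. ] [280 282  19  83 931] [0.4385 0.0824 0.078 ]
k [341.  311.1] [335 305  13  13 142] [ 0.4631 -0.0167  0.078 ]
k [401.  317.7] [395 312  13  13 139] [ 0.4499 -0.126   0.078 ]
k [283.8 378.1] [281 366   6  27  60] [0.3432 0.0875 0.078 ]
```

View pics/w5.png

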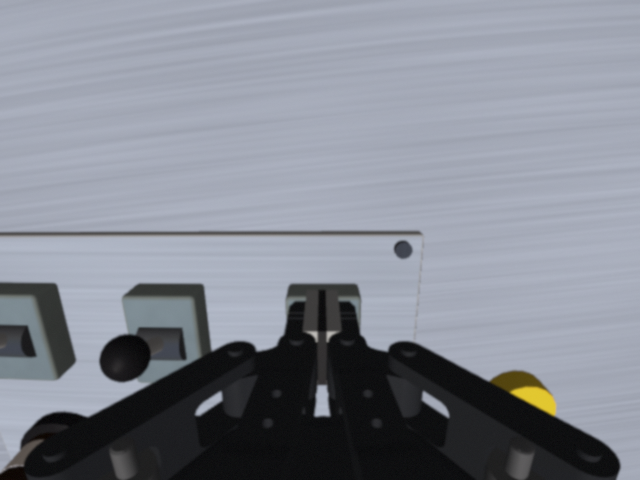

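The wrist view shows the closed fingers just in front of lever 1, centred on it at (322,310). Ball 2 is at (126,357), still down. Next I descend and push.

Call:
send_rows:
  moves:
    - [[0.0, 0, 0, 0.017, 0], [0.0, 0, 0, 0.016, 0], [0.0, 0, 0, 0, 0], [0.0, -0.012, 0, 0, 0], [0.0, -0.012, 0, 0, 0], [0.0, -0.012, 0, 0, 0], [0.0, -0.012, 0, 0, 0], [0.0, -0.008, 0, 0, 0], [0.0, -0.002, 0, 0, 0], [0.0, 0, 0, 0, 0]]

```text
clock: 34.15
eef_pos: [0.4862, 0.0923, 0.0702]
orientation: [[-0.995, 0.104, 0.0], [0.104, 0.995, -0.0], [-0.0, -0.0, -1.0]]
force: [0.4, 0.3, 0.7]
width: -0.0002
```

```bash
python3 st.py
```

```text
t34.15 pos [0.4862 0.0923 0.0702] jaw deg 84.04 w -0.0002
F [0.36 0.31 0.67] Ftool [-0.33  0.35 -0.67] M [ 0.003 -0.003  0.057] eff6 -0.001 q [ 0.038  0.403 -0.549  0.618 -0.     0.142]
```

Call:
send_rows:
  moves:
    - [[0.0, -0.002, 0, 0, 0], [0.0, -0.002, 0, 0, 0], [0.0, -0.002, 0, 0, 0], [0.0, -0.001, 0, 0, 0], [0.0, -0.001, 0, 0, 0], [0.0, 0, 0, 0, 0], [0.0, 0, 0, 0, 0], [0.0, 0, 0, 0, 0], [0.0, 0, 0, 0, 0], [0.0, 0, 0, 0, 0]]

```text
clock: 35.4
eef_pos: [0.4917, 0.0917, 0.0699]
orientation: [[-0.995, 0.103, -0.004], [0.103, 0.995, 0.0], [0.004, -0.0, -1.0]]
force: [-6.6, 1.3, 2.0]
width: 0.0
```

```bash
python3 st.py;python3 - <<'E'
from h import *; from cell import grab_frame
a=grab_frame("scene")["img"][150:330,230:450,::-1]
cv2.imwrite("pics/s6.png",cv2.resize(a,None,fx=3,fy=3))
E
```

```text
t35.40 pos [0.4917 0.0917 0.0699] jaw deg 84.06 w 0.0000
F [-6.64  1.32  2.  ] Ftool [ 6.75  0.62 -1.98] M [0.157 1.398 0.006] eff6 0.0 q [ 0.036  0.414 -0.531  0.629  0.     0.14 ]
```

View pics/s6.png

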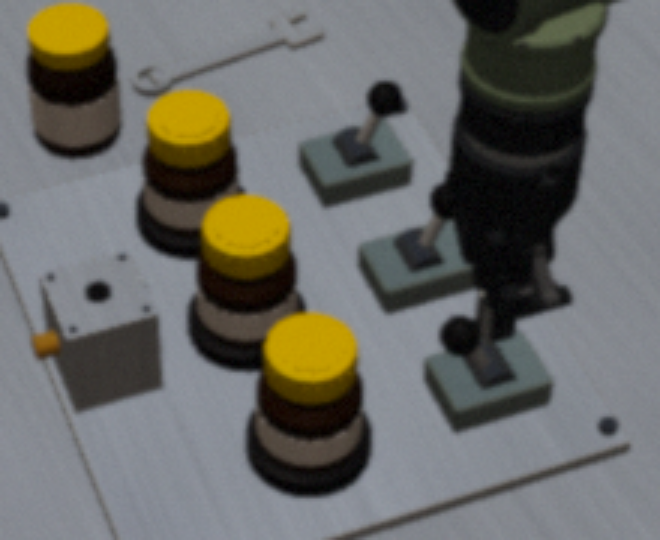

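Lever 1 now leans towards its jar, its ball at (458,335) in the crop, and the push force rose to 6.7 N at the predicted stop. Levers 2 and 3 are still down. Next is lever 2.

Call:
send_rows:
  moves:
    - [[0.0, 0.03, 0, 0, 0], [0.0, 0.03, 0, 0, 0], [0.0, 0.012, 0, -0.035, 0], [0.0, 0, -0.037, 0, 0], [0.0, 0, -0.037, 0, 0], [0.0, 0, -0.036, 0, 0], [0.0, 0, 0, 0, 0], [0.0, 0, 0, 0.018, 0], [0.0, 0, 0, 0.017, 0], [0.0, 0, 0, 0, 0]]

```text
clock: 36.7
eef_pos: [0.4106, -0.0098, 0.0697]
orientation: [[-0.995, 0.103, -0.001], [0.103, 0.995, 0.0], [0.001, 0.0, -1.0]]
force: [-0.4, -0.1, -0.5]
width: 0.0002
```

```bash
python3 st.py
```

```text
t36.70 pos [ 0.4106 -0.0098  0.0697] jaw deg 84.09 w 0.0002
F [-0.36 -0.12 -0.46] Ftool [ 0.35 -0.16  0.46] M [0.011 0.054 0.043] eff6 0.003 q [-0.204  0.277 -0.755  0.54   0.    -0.101]
```

Call:
send_rows:
  moves:
    - [[0.0, -0.012, 0, 0, 0], [0.0, -0.012, 0, 0, 0], [0.0, -0.012, 0, 0, 0], [0.0, -0.012, 0, 0, 0], [0.0, -0.012, 0, 0, 0], [0.0, -0.005, 0, 0, 0], [0.0, -0.004, 0, 0, 0], [0.0, -0.002, 0, 0, 0], [0.0, -0.002, 0, 0, 0], [0.0, 0, 0, 0, 0]]

```text
clock: 37.95
eef_pos: [0.4803, -0.0177, 0.0698]
orientation: [[-0.995, 0.104, -0.006], [0.104, 0.995, 0.0], [0.006, -0.0, -1.0]]
force: [-7.9, 0.2, 4.3]
width: -0.0
```

```bash
python3 st.py
```

```text
t37.95 pos [ 0.4803 -0.0177  0.0698] jaw deg 84.04 w -0.0000
F [-7.88  0.16  4.27] Ftool [ 7.88 -0.66 -4.23] M [ 0.084  1.592 -0.012] eff6 -0.007 q [-0.19   0.386 -0.58   0.611 -0.001 -0.086]
```

At the stop with 7.9 N. I'll back off, lift and check.

Call:
send_rows:
  moves:
    - [[0.0, 0.03, 0, 0, 0], [0.0, 0.04, 0, 0, 0], [0.0, 0.02, 0, -0.05, 0], [0.0, 0.02, 0, -0.06, 0], [0.0, 0, 0, -0.04, 0], [0.0, 0, 0, 0, 0], [0.0, 0, 0, 0, 0], [0.0, 0, 0, 0, 0], [0.0, 0, 0, 0, 0], [0.0, 0, 0, 0, 0]]

```text
clock: 39.2
eef_pos: [0.374, -0.0066, 0.2189]
orientation: [[-0.995, 0.104, -0.001], [0.104, 0.995, 0.0], [0.001, 0.0, -1.0]]
force: [-0.3, -0.2, 0.0]
width: 0.0
```

```bash
python3 st.py;python3 - <<'E'
from h import *; from cell import grab_frame
f=grab_frame("top")
for c,st in blobs(f["img"],"k",60):
    if 240<c[0]<440 and 270<c[1]<330: print("k",np.round(c,1),st,np.round(plane(f,c,.078)[0],4))
for c,st in blobs(f["img"],"y",200):
    if 150<c[0]<520: print("y",np.round(c,1))
a=grab_frame("scene")["img"][130:400,200:450,::-1]
cv2.imwrite("pics/s7.png",cv2.resize(a,None,fx=2.2,fy=2.2))
E
```

```text
t39.20 pos [ 0.374  -0.0066  0.2189] jaw deg 84.04 w 0.0000
F [-0.28 -0.22  0.03] Ftool [ 0.26 -0.25 -0.03] M [0.08  0.005 0.008] eff6 -0.0 q [-0.216  0.007 -0.618  0.948  0.    -0.112]
k [283.5 282.7] [278 277  12  13 121] [0.5157 0.0884 0.078 ]
k [343.2 288.5] [337 283  13  12 123] [ 0.5044 -0.0212  0.078 ]
k [400.8 317.6] [395 312  13  13 139] [ 0.4501 -0.1256  0.078 ]
y [479.6 220.9]
y [288.5 226.2]
y [348.7 231.8]
y [408.7 237.6]
y [208.8 250.2]
```

View pics/s7.png

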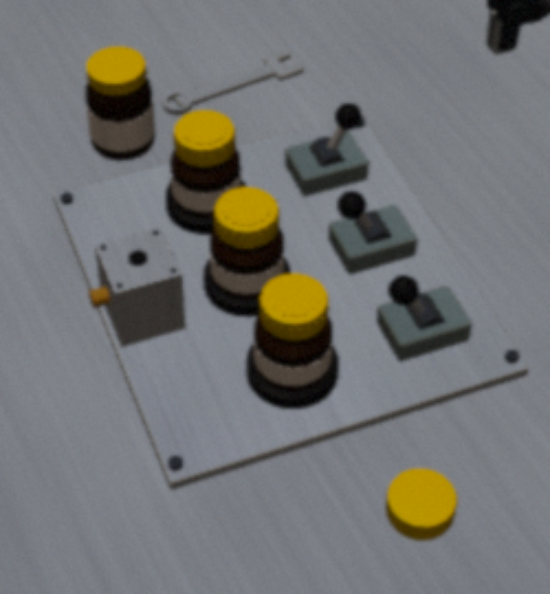

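```bash
python3 -c "
from cell import sign_off; print(sign_off())"
```

```text
the job is handed in; nothing more can be done
None
```

I checked all three jars from left to right. Jars 1 and 2 are loose and jar 3 is sound. The job was handed in at about 39 s, with the arm clear of everything.

- **Jars 1 and 2 (loose):** Both caps slipped at about 0.03 N m. I turned each about 29° (0.5 rad) and left it there.
- **Jar 3 (sound):** The cap held, and I eased it back before letting go. The lean was harder than the 0.4 N m aimed for, because the last small turn raised the load more than I expected. At the end of that turn the wrist sensor read about 0.51 N m and the last joint's effort about 0.55, which may include about 0.03 of rubbing. That is at least 0.3, but close to the 0.55 limit. I only took readings at the end of each step, so I can't rule out a brief higher peak.
- **Levers 1 and 2:** I pushed both to their stops, where the force rose to 6.7 N and 7.9 N. The last top view puts both balls within about 1 mm of the fully-up position. Their measured travel was about 42 mm against 48 mm for a full swing. The likely cause is that they started slightly off fully down, or that the first picture was biased, since the end positions match.
- **Everything else:** Lever 3 is still down. The spare cap and the loose jar haven't moved in the top view. In the last picture the spanner looks to be where it was.

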